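Fit the red sanding cone on the bench sander's arbor

TASK

Take the rust-red sanding cone by its black grip and lower it, upright and gently, over the tapered steel arbor of the green bench sander until it sits fully home on the flange, then let go of it. Do not drop it on, and leave the blue cone standing where it is.

Things in the scene. Friction and masses are not known exactly. Their poses are not given: they have to be found in the camera images.
- red_cone: The sanding cone to fit, about 0.2 kg: a rust-red tapered abrasive sleeve, round about its upright z axis, standing on the bench with its wide open end down. Origin: centre of its underside. Sleeve 72 mm across at the bottom, 51 mm across at height 75 mm, wall 5 mm, hollow (bore 62 mm across at the bottom, about 41 mm across at height 74 mm) and closed on top; above that a black round grip 36 mm across from height 79 to 115 mm.
- red_cone_grip (a point): Centre of the red cone's black grip, on its axis 99 mm above its underside: the place to hold it, from above, by any two opposite sides (36 mm across); fingertips may reach down to 80 mm above the underside, where the wider top of the sleeve begins.
- blue_cone: The other sanding cone, the same outside shape and size but blue, with the same black grip. Origin: centre of its underside. It must stay where it stands. It may stand on either side of the sander.
- sander: The green bench sander, fixed to the bench: a housing 140 x 140 mm and 42 mm high with a black switch plate with a green and a red button on its front. Origin: centre of its underside. Its height with flange and arbor is 118 mm.
- seat (a point): Centre of the top of the sander's flat steel flange (84 mm across), 50 mm above the bench, on the arbor's upright axis: the red cone's origin comes to lie here when it is fully home. The tapered steel arbor stands on it: 58 mm across at the flange, 39 mm across 60 mm above it, its bevelled top 29 mm across, 68 mm above it. It has about 2 mm of play all round in the seated cone, so a cone lowered within a few mm of the axis slides home by itself.
Not all that is in view belongs to the job. What is shaped like the red_cone but yellow is not meant.

How it is judged:
At the end, for the whole second after the job is handed in: The red cone is released and at rest on the sander's flange: its origin within 10 mm of the arbor's axis and within 6 mm of the flange's height, upright within 10 degrees; the blue cone stands within 30 mm of where it was, upright within 10 degrees (horizontal distance between red_cone and seat below 0.01 m and z of red_cone in the frame of seat between -0.006 and 0.006 m and angle between each of red_cone, blue_cone's own z axis and vertical below 0.1745 rad and linear speed of red_cone below 0.02 m/s and contact force between the fingers and red_cone below 0.1 N and distance of blue_cone from where it was at the start of the episode below 0.03 m); the robot touches nothing.
It fails at once if the blue cone is moved by more than 30 mm or tipped by more than 20 degrees (distance of blue_cone from where it was at the start of the episode above 0.03 m or angle between blue_cone's own z axis and vertical above 0.35 rad).
It fails at once if the red cone is dropped or slammed onto the arbor (faster than 0.6 m/s within 30 mm of its axis and less than 80 mm above the flange) (horizontal distance between red_cone and seat below 0.03 m and z of red_cone in the frame of seat below 0.08 m and linear speed of red_cone above 0.6 m/s).
It also fails if it takes over 38 s, if anything falls off the work surface, if the arm or the gripper's body presses on something with over 40 N, if the wrist force passes 120 N, or if a joint passes its speed limit or range.

ROBOT

A 7-joint arm with a two-finger parallel gripper is mounted at the origin on a cart in front of the work surface, level with it; the furniture and walls round the work are solid. World frame = base frame: x ahead of the robot, y to its left, z up, the work surface at z = 0. Lengths are in m, angles in rad, forces in N, time in s.
With the tool pointing down it reaches from about 0.425 to 0.875 m from the base axis. Payload 8.4 kg.
Tool frame: the origin (TCP) lies on the centre line of the jaws, within the pads' length; the fingertips stand 11 mm ahead of it and the grasp point (between the pads) lies 8 mm behind it; z points along the fingers, y is the line along which they close (so a half turn about z gives the same grasp; the last joint's range is limited). The gripper opens to 85 mm and grips with 20 to 120 N. Pads are 22 mm wide; open, the fingers measure 114 mm over their backs; the gripper's body (76 mm by 85 mm) begins 54 mm behind the grasp point. The pads swing forward as they close: fully open they stand 13 mm farther back than shut.
Start: joints at [1.062, 0.333, 0.04, 1.465, -0.013, 1.343, -0.059], TCP at [0.259, -0.596, 0.242] pointing down, gripper open.
Joint ranges: [-2.58, 2.58], [-0.38, 2.09], [-1.3, 1.39], [0.25, 2.4], [-1.5, 4.64], [0.08, 2.09], [-2.65, 2.65]. Speed limits (rad/s): [2.22, 2.22, 2.79, 2.79, 3.14, 3.14, 3.14].

INTERFACE

Orientations are given as a unit quaternion [x, y, z, w].
In Python, from cell import arm gives the robot as it stands.
- The arm moves only by the tool apply_moves, never from a script. Its argument "series" is one flat list of numbers, 7 for each row, row after row: the shift along the tool's x, y, z in m, then the turn, a rotation vector about the tool's x, y, z in degrees, then the closure, from 0 (fully open) to 1 (shut). In form: [tx, ty, tz, ax, ay, az, gripper, tx, ty, tz, ax, ay, az, gripper, ...]. A call has 1 to 8 rows; each row is the pose to reach, as a shift and turn from the pose commanded when the call began, along the tool's axes at that moment; what a row does not reach only later rows make up. A row lasts 1/10 s, in which the tool goes at most 50 mm and 8.59 degrees, less where a joint would pass 70% of its speed; a pose out of reach is approached as far as the arm can. A call with a gripper value outside its range is refused whole. The fingers move at their own pace and stop on an object; the grip force is fixed at half the most. Time passes only in rows, so rows that repeat a pose let the fingers close. It gives the time, the measured TCP pose, the force, the opening and the grip force at its end, in the units of the state.
- arm.read_state(): the state, without advancing time (a new reading comes with each control period).
- arm.get_image(name): name is "scene" or "top"; returns a dict with "frame" (384x512x3 uint8, blue, green, red), "fx", "fy", "cx", "cy" (pixels), "R" (3x3) and "t" (3): a world point X has camera coordinates R X + t. Camera axes: x right, y down, z forward; pixel columns grow to the right and rows downward; lengths in m; the calibration is good to about 2 mm. A picture is of the moment at which its call begins. There is no depth.
- arm.hand_in(): hands the job in; it is judged then, once.
Trained networks look in the newest picture that a camera, given by its name, has taken for a name from the list of things; names that differ only in an ending like _2 or _b are one class to them, and where a whole thing is asked for, a point or a joint stands for the part that bears it (a point fixed in the world has none). Each returns a list of dicts, best first, with "conf" (0 to 1); they miss things now and then, are a little off and sometimes report something else, mostly with a low value. They report only what shows in the picture. A call takes as long as a camera call. They do not tell look-alikes from the thing itself.
- arm.look_for(camera, name): "position" ([column, row] in pixels, amid what is visible of it).
- arm.pinpoint(camera, name): "position" ([column, row] in pixels: a listed point, or the origin of a listed thing).
The state is a dict: "t": time; "joint_positions": joint angles; "joint_vel": joint speeds; "tau": joint torques, N m; "ee_pos": TCP position; "eef_rot": TCP orientation; "force": force on the tool from outside, world axes, zero at the start; "wrist_torque": the same for the moment, N m; "opening": finger opening in m; "grip_force": force on a finger pad.
Only numpy, scipy, OpenCV 4.12 (cv2) and the standard library are available. Lean on these libraries where they do the work, as an engineer would, in place of code of your own. Each camera call takes 0.05 s, during which the arm holds its last target. There are 200 camera calls.

## Working session

There is one attempt and no reset: what is moved stays moved. The work goes in short steps, Python scripts to look and compute and a tool call to move; the robot and the scene stay as the last step left them, time stands still between calls to the robot, and variables do not carry over. Pictures are saved under pics/ and viewed, at most 10 in all, crops included, and the job is handed in when it is done.

Besides the shell and the picture viewer there is one more tool, called after "Emit:" by a JSON object that holds its "fn" and its "kwargs", one argument or row to a line. apply_moves: Moves the arm, as the interface text tells. Its arguments: {"type":"object","properties":{"series":{"type":"array"}},"required":["series"]}

```bash
mkdir -p pics; cat > h.py <<'E'
import numpy as np, cv2
from cell import arm
from scipy.spatial.transform import Rotation as Ro
def ray(im,p):
    d=np.array([(p[0]-im["cx"])/im["fx"],(p[1]-im["cy"])/im["fy"],1.]); R=np.array(im["R"]); t=np.array(im["t"])
    return -R.T@t, R.T@d
def onz(im,p,z):
    o,d=ray(im,p); return o+d*(z-o[2])/d[2]
def tri(a,b):
    A=np.zeros((3,3));v=np.zeros(3);rs=[]
    for o,d in (a,b):
        d=d/np.linalg.norm(d);P=np.eye(3)-np.outer(d,d);A+=P;v+=P@o
    X=np.linalg.solve(A,v)
    return X,[round(float(np.linalg.norm(np.cross(X-o,d/np.linalg.norm(d)))),4) for o,d in (a,b)]
E
python3 - <<'E'
from h import *
ims={}
for c in("scene","top"):
    im=arm.get_image(c);ims[c]=im
    cv2.imwrite(f"pics/{c}0.png",im["frame"])
    print(c,"cam at",(-np.array(im["R"]).T@np.array(im["t"])).round(3))
    for n,z in(("red_cone",0),("red_cone_grip",.099),("blue_cone",0),("seat",.05)):
        for r in arm.pinpoint(c,n): print(n,np.round(r["position"],1),round(r["conf"],2),onz(im,r["position"],z).round(3))
s=arm.read_state();print({k:s[k] for k in("t","ee_pos","eef_rot","force","opening")})
E
```

```text
scene cam at [0.025 0.423 0.704]
red_cone [303.2 211.1] 0.89 [ 0.402 -0.019  0.   ]
red_cone [287.6 250. ] 0.71 [0.348 0.08  0.   ]
red_cone [176.2 250.5] 0.7 [0.5  0.26 0.  ]
red_cone [303.4 151.8] 0.29 [ 0.545 -0.161  0.   ]
red_cone_grip [294.9 223. ] 0.9 [0.338 0.076 0.099]
red_cone_grip [167.5 217.8] 0.66 [0.509 0.255 0.099]
red_cone_grip [305.4 181.7] 0.59 [ 0.402 -0.016  0.099]
blue_cone [303.1 151.2] 0.59 [ 0.547 -0.162  0.   ]
seat [233.3 172.8] 0.96 [0.563 0.055 0.05 ]
top cam at [0.268 0.052 1.135]
red_cone [285.3 230.2] 0.94 [ 0.4   -0.015  0.   ]
red_cone [172.2 188.1] 0.67 [0.498 0.259 0.   ]
red_cone [247.  256.5] 0.66 [0.337 0.075 0.   ]
red_cone_grip [287.1 224.3] 0.83 [ 0.401 -0.013  0.099]
red_cone_grip [246.1 250.2] 0.61 [0.344 0.075 0.099]
blue_cone [164.  176.5] 0.68 [0.527 0.28  0.   ]
blue_cone [349.  168.1] 0.58 [ 0.553 -0.169  0.   ]
seat [257.  160.6] 0.93 [0.556 0.055 0.05 ]
{'t': 0.5, 'ee_pos': array([ 0.25893878, -0.59615433,  0.24227545]), 'eef_rot': array([ 9.79086809e-01,  2.03442912e-01, -1.43833387e-05, -4.69501484e-05]), 'force': array([-0.5296908 , -1.31538862,  0.52534974]), 'opening': 0.08561133972214395}
```

View pics/scene0.png

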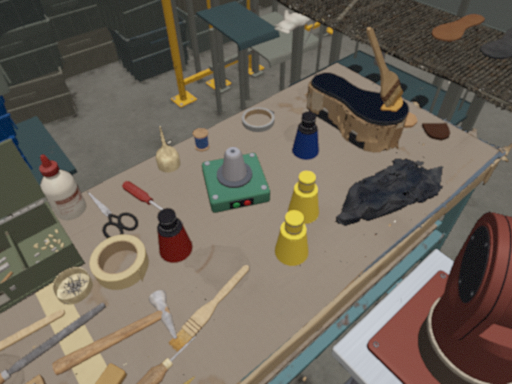

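View pics/top0.png

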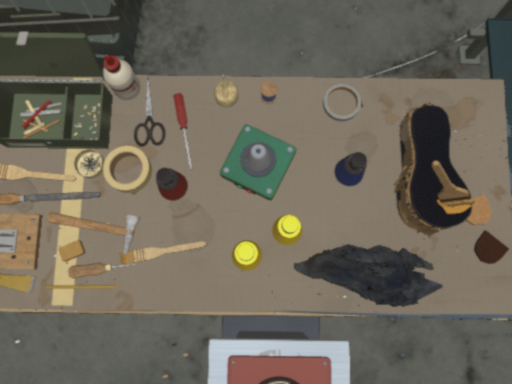

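The scene shows:
- **Red cone:** scene (174,236), top (171,184). It is the only rust-red one with a black grip.
- **Yellow look-alikes:** scene (305,197) and (292,238).
- **Blue cone:** scene (307,137), top (350,168).
- **Sander:** scene (235,178), top (258,160).

I'll confirm the red cone in an enlarged crop and refine its position.

```bash
python3 - <<'E'
from h import *
S=arm.get_image("scene");T=arm.get_image("top")
a=cv2.resize(S["frame"][190:280,120:220],(400,360),interpolation=3);b=cv2.resize(T["frame"][150:220,130:208],(400,360),interpolation=3)
cv2.imwrite("pics/crop.png",np.hstack([a,b]))
near=lambda c,n,p:[r for r in arm.pinpoint(c,n) if np.hypot(*(np.array(r["position"])-p))<25]
for n,ps,pt in(("red_cone",(174,245),(171,186)),("red_cone_grip",(167,218),(172,178)),("seat",(233,173),(257,161))):
    s=near("scene",n,ps);t=near("top",n,pt)
    print(n,[r["position"] for r in s+t])
    if s and t: print(tri(ray(S,s[0]["position"]),ray(T,t[0]["position"])))
# silhouette-based: red sleeve mask, mean of back-projected at mid height
for nm,im,p in(("scene",S,(174,240)),("top",T,(171,186))):
    f=im["frame"].astype(int);m=((f[...,2]>60)&(f[...,2]>2.2*f[...,1])&(f[...,2]>2.2*f[...,0])).astype(np.uint8)
    n,l,st,ce=cv2.connectedComponentsWithStats(m);i=min(range(1,n),key=lambda i:np.hypot(*(ce[i]-p))+(1e3 if st[i,4]<80 else 0))
    print(nm,st[i],ce[i],onz(im,ce[i],.03).round(3))
E
```

```text
red_cone [[174.1, 250.1], [168.9, 184.3], [167.6, 174.2]]
(array([0.50549729, 0.26474958, 0.00055923]), [0.0027, 0.0027])
red_cone_grip [[168.1, 219.3], [168.9, 177.0]]
(array([0.5066586 , 0.25268982, 0.09324364]), [0.0033, 0.0033])
seat [[235.7, 169.5], [254.1, 162.5]]
(array([0.54359537, 0.06092878, 0.07929031]), [0.0001, 0.0001])
scene [159 227  33  35 754] [174.9005305  246.58090186] [0.489 0.264 0.03 ]
top [162 182  24  17 173] [175.39884393 191.43930636] [0.484 0.245 0.03 ]
```

View pics/crop.png

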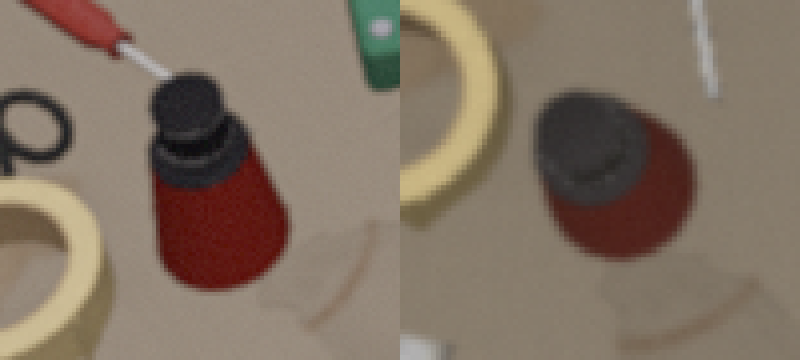

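The crop confirms it: rust-red sleeve with a black grip, its grip at scene (167,216) and top (165,175), clear of the tape and screwdriver. I'll set out along an arc.

Emit:
{"fn": "apply_moves", "kwargs": {
  "series": [0.045,-0.01,-0.02,0,0,-4,0,0.088,-0.026,-0.04,0,0,-8,0,0.129,-0.044,-0.06,0,0,-12,0,0.168,-0.064,-0.08,0,0,-16,0,0.205,-0.086,-0.1,0,0,-20,0,0.244,-0.102,-0.1,0,0,-24,0,0.282,-0.12,-0.1,0,0,-28,0,0.318,-0.141,-0.1,0,0,-32,0]
}}

```text
t: 1.7
ee_pos: [0.4955, -0.3388, 0.3425]
eef_rot: [0.884, 0.467, 0.0, 0.0]
force: [0.2, -0.7, -0.5]
opening: 0.0853
grip_force: 0.0
```

Emit:
{"fn": "apply_moves", "kwargs": {
  "series": [0.047,-0.002,0,0,0,-4.5,0,0.094,-0.007,0,0,0,-9,0,0.14,-0.017,0,0,0,-13.5,0,0.185,-0.029,0,0,0,-18,0,0.23,-0.046,0,0,0,-22.5,0,0.272,-0.065,0,0,0,-27,0,0.313,-0.088,0,0,0,-31.5,0,0.353,-0.115,0,0,0,-36,0]
}}

```text
t: 2.5
ee_pos: [0.5999, 0.0175, 0.3423]
eef_rot: [0.697, 0.717, 0.0, 0.0]
force: [0.5, -0.2, -1.3]
opening: 0.0855
grip_force: 0.0
```

```bash
cat >> h.py <<'E'
def go(target):
    s=arm.read_state();R=Ro.from_quat(s["eef_rot"]);p=np.array(s["ee_pos"])
    print("t",round(s["t"],2),"p",p.round(4),"yaw",round(float(np.degrees(np.arctan2(*R.as_matrix()[[1,0],0]))),1),"tilt",np.degrees(np.arccos(-R.as_matrix()[2,2])).round(2),"F",np.round(s["force"],1),"open",round(s["opening"],4),"grip",s["grip_force"],"q",np.round(s["joint_positions"],2))
    if target is not None: print("tool shift",R.inv().apply(np.array(target)-p).round(4))
E
python3 - <<'E'
from h import *
go([.504,.257,.2])
T=arm.get_image("top")
print("grip top guess",onz(T,(165,175),.115))
E
```

```text
t 2.5 p [0.5999 0.0175 0.3423] yaw 91.6 tilt 0.01 F [ 0.5 -0.2 -1.3] open 0.0855 grip 0.0 q [ 0.31  0.24 -0.51  1.41  0.12  1.52 -0.16]
tool shift [ 0.2422 -0.089   0.1423]
grip top guess [0.5038599  0.25464296 0.115     ]
```

Emit:
{"fn": "apply_moves", "kwargs": {
  "series": [0.045,-0.01,0.01,0,0,-4,0,0.09,-0.025,0.02,0,0,-8,0,0.135,-0.04,0.04,0,0,-12,0,0.175,-0.055,0.06,0,0,-16,0,0.21,-0.07,0.085,0,0,-20,0,0.235,-0.083,0.12,0,0,-24,0,0.242,-0.089,0.142,0,0,-25,0,0.242,-0.089,0.142,0,0,-25,0]
}}

```text
t: 3.35
ee_pos: [0.502, 0.256, 0.1976]
eef_rot: [0.525, 0.851, -0.002, -0.002]
force: [-0.5, -0.7, -1.2]
opening: 0.0853
grip_force: 0.0
```

```bash
python3 - <<'E'
from h import *
go([.504,.256,.095])
S=arm.get_image("scene");T=arm.get_image("top")
a=cv2.resize(S["frame"][130:280,95:235],(373,400),interpolation=3);b=cv2.resize(T["frame"][120:220,205:305],(400,400),interpolation=3)
cv2.imwrite("pics/close.png",np.hstack([a,b]))
for n in("red_cone","red_cone_grip","seat"):
  for c,im in(("scene",S),("top",T)):
    z={"red_cone":0,"red_cone_grip":.099,"seat":.05}[n]
    for r in arm.pinpoint(c,n): print(c,n,np.round(r["position"],1),round(r["conf"],2),onz(im,r["position"],z).round(3))
# green housing top face
for c,im in(("scene",S),("top",T)):
    f=im["frame"].astype(int);m=((f[...,1]>1.35*f[...,2])&(f[...,1]>1.1*f[...,0])&(f[...,1]>50)).astype(np.uint8)
    n,l,st,ce=cv2.connectedComponentsWithStats(m);i=np.argmax(st[1:,4])+1
    pts=cv2.findNonZero((l==i).astype(np.uint8));h=cv2.convexHull(pts);q=cv2.approxPolyDP(h,5,True)[:,0]
    print(c,st[i],q.tolist(),[onz(im,p,.042).round(3).tolist() for p in q])
E
```

```text
t 3.35 p [0.502  0.256  0.1976] yaw 116.7 tilt 0.28 F [-0.5 -0.7 -1.2] open 0.0853 grip 0.0 q [ 0.05  0.26 -0.7   1.71  0.18  1.24 -0.23]
tool shift [-0.0009  0.0023  0.1026]
scene red_cone [174.5 250.1] 0.9 [0.503 0.262 0.   ]
scene red_cone [289.7 251. ] 0.82 [0.343 0.079 0.   ]
top red_cone [284.2 230.4] 0.62 [ 0.399 -0.012  0.   ]
scene red_cone_grip [168.  219.1] 0.97 [0.505 0.256 0.099]
scene red_cone_grip [293.8 224. ] 0.74 [0.338 0.079 0.099]
scene red_cone_grip [304.9 182. ] 0.61 [ 0.402 -0.015  0.099]
top red_cone_grip [293.  228.1] 0.62 [ 0.393 -0.025  0.099]
scene seat [232.6 174.6] 0.91 [0.559 0.06  0.05 ]
top seat [256.3 161.5] 0.74 [0.554 0.056 0.05 ]
scene [ 202  154   68   58 1772] [[268, 200], [214, 211], [202, 164], [255, 155]] [[0.452, 0.044, 0.042], [0.505, 0.153, 0.042], [0.643, 0.089, 0.042], [0.583, -0.028, 0.042]]
top [ 221  125   75   74 2189] [[295, 149], [270, 198], [221, 174], [245, 125]] [[0.588, -0.035, 0.042], [0.469, 0.023, 0.042], [0.525, 0.138, 0.042], [0.645, 0.084, 0.042]]
```

View pics/close.png

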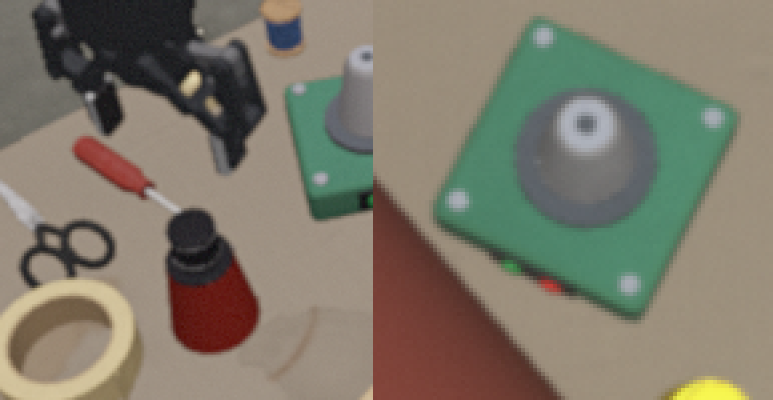

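The jaws hang above the red cone (scene about (165,225)). In the top view the arbor tip is at (258,150) and the flange centre at (258,159). I'll descend to grasp.

Emit:
{"fn": "apply_moves", "kwargs": {
  "series": [0,0.001,0.04,0,0,0,0,-0.001,0.002,0.08,0,0,0,0,-0.001,0.002,0.102,0,0,0,0,-0.001,0.002,0.102,0,0,0,0,-0.001,0.002,0.102,0,0,0,0.4,-0.001,0.002,0.102,0,0,0,1,-0.001,0.002,0.102,0,0,0,1,-0.001,0.002,0.102,0,0,0,1]
}}

```text
t: 4.55
ee_pos: [0.5075, 0.2558, 0.0999]
eef_rot: [0.526, 0.85, 0.001, 0.001]
force: [-1.7, -1.6, 6.3]
opening: 0.0346
grip_force: 58.9
```

```bash
python3 - <<'E'
from h import *
go([.556,.056,.25])
S=arm.get_image("scene");T=arm.get_image("top")
print("arbor tip",tri(ray(S,(232.6,151)),ray(T,(258.1,150.4))),onz(S,(232.6,151),.118),onz(T,(258.1,150.4),.118),"flange",onz(T,(258.3,159.2),.05))
E
```

```text
t 4.55 p [0.5075 0.2558 0.0999] yaw 116.5 tilt 0.12 F [-1.7 -1.6  6.3] open 0.0346 grip 58.93413484096527 q [ 0.02  0.37 -0.68  1.8   0.26  1.06 -0.29]
tool shift [-0.2006 -0.0453 -0.1501]
arbor tip (array([0.56142487, 0.05250545, 0.11781739]), [0.0003, 0.0003]) [0.5615573  0.05281278 0.118     ] [0.56111549 0.05227026 0.118     ] flange [0.5594181  0.05158414 0.05      ]
```

Gripped (34.6 mm, 59 N), and the arbor axis triangulates at (0.561, 0.0525) with its tip at z 0.118, as it must be. Lifting now.

Emit:
{"fn": "apply_moves", "kwargs": {
  "series": [0,0,-0.02,0,0,0,1,0,0,-0.05,0,0,0,1,0,0,-0.09,0,0,0,1,0,0,-0.13,0,0,0,1,0,0,-0.16,0,0,0,1,0,0,-0.16,0,0,0,1,0,0,-0.16,0,0,0,1]
}}

```text
t: 5.35
ee_pos: [0.5069, 0.2555, 0.2588]
eef_rot: [0.526, 0.85, 0.0, 0.0]
force: [-0.3, 0.3, -2.5]
opening: 0.0342
grip_force: 60.5
```

```bash
python3 - <<'E'
from h import *
go([.561,.0525,.256])
S=arm.get_image("scene");T=arm.get_image("top")
cv2.imwrite("pics/lift.png",cv2.resize(S["frame"][80:280,60:310],(750,600),interpolation=3))
E
```

```text
t 5.35 p [0.5069 0.2555 0.2588] yaw 116.5 tilt 0.07 F [-0.3  0.3 -2.5] open 0.0342 grip 60.526238679885864 q [ 0.07  0.23 -0.71  1.62  0.15  1.35 -0.2 ]
tool shift [-0.2058 -0.042   0.0028]
```

View pics/lift.png

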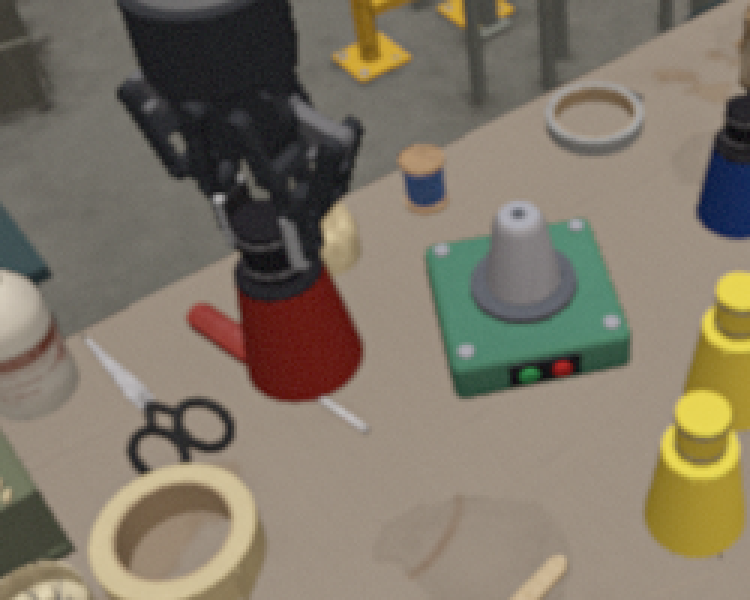

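The red cone hangs upright in the jaws, its sleeve at about (100,105)+(60,80) in scene pixels. I'll move it above the arbor, then measure how it sits in the hand.

Emit:
{"fn": "apply_moves", "kwargs": {
  "series": [-0.04,-0.008,0,0,0,0,1,-0.085,-0.017,0,0,0,0,1,-0.13,-0.026,0,0,0,0,1,-0.17,-0.034,0,0,0,0,1,-0.198,-0.04,0,0,0,0,1,-0.206,-0.042,0,0,0,0,1,-0.206,-0.042,0,0,0,0,1,-0.206,-0.042,0,0,0,0,1]
}}

```text
t: 6.25
ee_pos: [0.5604, 0.0538, 0.2576]
eef_rot: [0.526, 0.851, -0.0, -0.001]
force: [0.0, 0.4, -2.4]
opening: 0.0341
grip_force: 60.5
```

```bash
cat > fit.py <<'E'
from h import *
from scipy.optimize import least_squares
def proj(im,X):
    c=X@np.array(im["R"]).T+np.array(im["t"]);return np.c_[im["fx"]*c[:,0]/c[:,2]+im["cx"],im["fy"]*c[:,1]/c[:,2]+im["cy"]]
def fit(im,p0):
    f=im["frame"].astype(int);m=((f[...,2]>60)&(f[...,2]>2.2*f[...,1])&(f[...,2]>2.2*f[...,0])).astype(np.uint8)
    g=proj(im,np.array([p0])+[0,0,.035])[0]
    n,l,st,ce=cv2.connectedComponentsWithStats(m);i=min((i for i in range(1,n) if st[i,4]>200),key=lambda i:np.hypot(*(ce[i]-g)))
    print(st[i],ce[i].round(1),g.round(1))
    c=cv2.findContours((l==i).astype(np.uint8),0,1)[0][0][:,0].astype(float)
    a=np.linspace(0,2*np.pi,90);ci=np.c_[np.cos(a),np.sin(a)]
    def hull(p):
        X=np.vstack([np.c_[ci*r,np.full(90,z)] for r,z in((.036,0),(.0255,.075))]);return cv2.convexHull((proj(im,X+p)).astype(np.float32))
    w=c[c[:,1]>g[1]-6]   # lower part: sides and base rim
    def res(d): # contour pixel centres lie 0.5 px inside
        h=hull(np.array(p0)+d);return np.array([cv2.pointPolygonTest(h,(float(x),float(y)),True)-.5 for x,y in w])
    s=least_squares(res,[0,0,0],diff_step=1e-3,x_scale=.01,loss="soft_l1")
    return p0+s.x,np.sqrt(np.mean(s.fun**2))
E
python3 - <<'E'
from fit import *
go([.561,.0525,.256])
p=np.array(arm.read_state()["ee_pos"])
S=arm.get_image("scene");T=arm.get_image("top")
print(fit(S,p-[0,0,.099]))
cv2.imwrite("pics/over.png",np.hstack([cv2.resize(S["frame"][80:220,170:300],(371,400)),cv2.resize(T["frame"][90:200,200:310],(400,400))]))
E
```

```text
t 6.25 p [0.5604 0.0538 0.2576] yaw 116.6 tilt 0.09 F [ 0.   0.4 -2.4] open 0.0341 grip 60.47732591629028 q [ 0.34  0.2  -0.58  1.63  0.11  1.35  0.2 ]
tool shift [-0.0014 -0.      0.0016]
[216 111  31  38 899] [230.7 131. ] [230.4 124.2]
(array([0.60367805, 0.02469154, 0.11406284]), np.float64(0.3347779243281559))
```

View pics/over.png

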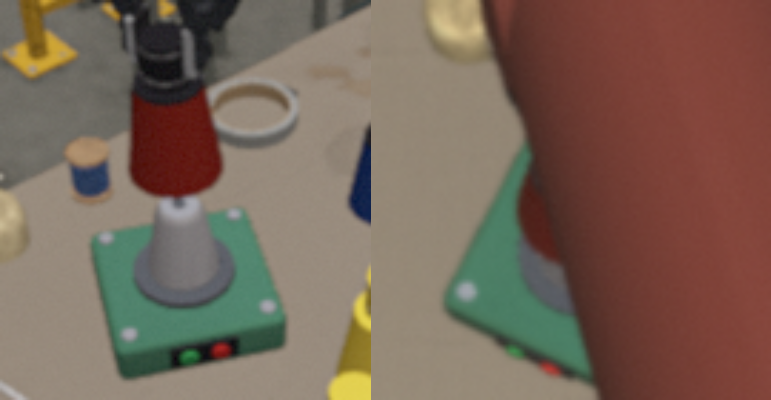

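The cone hangs over the arbor tip (scene (233,150)) and looks lined up. One camera view leaves depth weak, so I'll fix what the jaws fix (centred along the closing axis) and fit the rest.

```bash
python3 - <<'E'
import re
s=open('fit.py').read()
s=s.replace("def fit(im,p0):","def fit(im,p0,B=np.eye(3)):").replace("np.array(p0)+d)","np.array(p0)+B@d)").replace("[0,0,0],diff","[0.]*B.shape[1],diff").replace("p0+s.x,","p0+B@s.x,s.x.round(4),").replace("diff_step=1e-3","method='trf',diff_step=None").replace("diff_step=None,","")
open('fit.py','w').write(s)
E
python3 - <<'E'
from fit import *
st=arm.read_state();p=np.array(st["ee_pos"]);M=Ro.from_quat(st["eef_rot"]).as_matrix()
S=arm.get_image("scene")
import fit as F
ls=F.least_squares
F.least_squares=lambda f,x0,**k:ls(lambda x:f(x*.001)if 0 else f(x),x0,diff_step=None,x_scale=.01,loss="soft_l1",jac=lambda x:np.array([(f(x+e)-f(x-e))/.001 for e in np.eye(len(x))*.0005]).T)
z=np.array([0,0,1.])
for nm,B in(("xy z fixed",np.eye(3)[:,:2]),("tx,z",np.c_[M[:,0],z]),("tx",M[:,:1])):
    print(nm,fit(S,p-[0,0,.0999],B))
# same camera check of the arbor tip
print(proj(S,np.array([[.561,.0525,.118]])))
E
```

```text
[216 111  31  38 903] [230.4 130.9] [230.2 124.5]
xy z fixed (array([0.56330709, 0.05290758, 0.15815759]), array([ 0.0028, -0.0014]), np.float64(0.9969818660106309))
[216 111  31  38 903] [230.4 130.9] [230.2 124.5]
tx,z (array([0.56062923, 0.05412628, 0.16033019]), array([-0.0002,  0.0022]), np.float64(1.0744236284028006))
[216 111  31  38 903] [230.4 130.9] [230.2 124.5]
tx (array([0.56133077, 0.05272737, 0.15815614]), array([-0.0018]), np.float64(1.1543523381202832))
[[232.86641907 151.06560295]]
```

The cone axis is within about 2 mm of the arbor's. Lowering gently.

Emit:
{"fn": "apply_moves", "kwargs": {
  "series": [0,0,0.015,0,0,0,1,0,0,0.03,0,0,0,1,0,0,0.045,0,0,0,1,0,0,0.06,0,0,0,1,0,0,0.075,0,0,0,1,0,0,0.088,0,0,0,1,0,0,0.096,0,0,0,1,0,0,0.1,0,0,0,1]
}}

```text
t: 7.2
ee_pos: [0.5613, 0.0523, 0.1577]
eef_rot: [0.526, 0.85, 0.0, 0.0]
force: [2.1, -0.3, -0.6]
opening: 0.0348
grip_force: 60.5
```

Emit:
{"fn": "apply_moves", "kwargs": {
  "series": [0,0,0.002,0,0,0,1,0,0,0.004,0,0,0,1,0,0,0.006,0,0,0,1,0,0,0.007,0,0,0,1,0,0,0.007,0,0,0,1]
}}

```text
t: 7.7
ee_pos: [0.5616, 0.0524, 0.1517]
eef_rot: [0.526, 0.85, 0.0, 0.001]
force: [2.7, -1.1, -1.2]
opening: 0.0343
grip_force: 60.4
```

Emit:
{"fn": "apply_moves", "kwargs": {
  "series": [0,0,0.001,0,0,0,1,0,0,0.002,0,0,0,1,0,0,0.003,0,0,0,1,0,0,0.004,0,0,0,1,0,0,0.004,0,0,0,1]
}}

```text
t: 8.2
ee_pos: [0.5621, 0.0518, 0.1497]
eef_rot: [0.527, 0.85, 0.0, 0.001]
force: [-2.5, -4.3, 18.6]
opening: 0.0342
grip_force: 62.5
```

Contact (18.6 N up) came at TCP z 0.1497, which matches the seat at 0.050. I'll ease off, then open.

Emit:
{"fn": "apply_moves", "kwargs": {
  "series": [0,0,-0.002,0,0,0,1,0,0,-0.002,0,0,0,0.7,0,0,-0.002,0,0,0,0.3,0,0,-0.002,0,0,0,0,0,0,-0.002,0,0,0,0,0,0,-0.002,0,0,0,0,0,0,-0.002,0,0,0,0]
}}

```text
t: 8.9
ee_pos: [0.5608, 0.0524, 0.1491]
eef_rot: [0.526, 0.85, -0.0, -0.0]
force: [0.2, 0.9, -0.0]
opening: 0.0851
grip_force: 0.0
```

Emit:
{"fn": "apply_moves", "kwargs": {
  "series": [0,0,-0.02,0,0,0,0,0,0,-0.05,0,0,0,0,0,0,-0.09,0,0,0,0,0,0,-0.13,0,0,0,0,0,0,-0.16,0,0,0,0,0,0,-0.16,0,0,0,0]
}}

```text
t: 9.5
ee_pos: [0.5626, 0.053, 0.314]
eef_rot: [0.526, 0.85, 0.002, 0.003]
force: [0.2, 0.3, 0.1]
opening: 0.0855
grip_force: 0.0
```

```bash
python3 - <<'E'
from h import *
go(None)
S=arm.get_image("scene")
cv2.imwrite("pics/end.png",cv2.resize(S["frame"][60:260,140:390],(750,600),interpolation=3))
E
```

```text
t 9.5 p [0.5626 0.053  0.314 ] yaw 116.5 tilt 0.39 F [0.2 0.3 0.1] open 0.0855 grip 0.0 q [ 0.34  0.17 -0.58  1.54  0.1   1.45  0.21]
```

View pics/end.png

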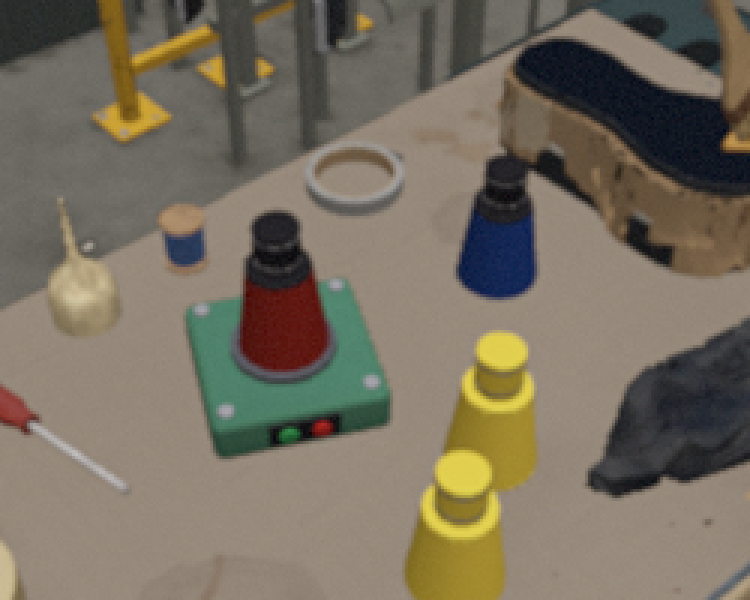

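The red cone sits upright and fully home on the flange (scene about (234,160)). The blue cone (307,137) hasn't moved, and the gripper is clear.

```bash
python3 -c "
from cell import arm
print(arm.hand_in())"
```

```text
the job is handed in; nothing more can be done
None
```

The red cone is seated upright on the sander's flange and released, the blue cone stands where it was, and the job was handed in at about 9.5 s; the hand-in returned no verdict.

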